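# Square the gold circuit cassette into the inspection fence

## Task

Push the gold circuit cassette along the bench into a corner of the inspection fence, so that it sits squarely flush against both the long bar and the red centre stop, then draw the hand clear. Only push it with the fingers: do not pick it up or tip it, and leave the teal cassette and the other loose things where they lie.

Things in the scene. Friction and masses are not known exactly. Their poses are not given: they have to be found in the camera images.
- gold: flat black cassette with a gold-orange perforated circuit board on top: 90 mm along its own x, 110 mm along its own y, 24 mm tall (vertical sides up to 22 mm), about 0.35 kg (varies by a quarter), loose on the bench. Origin: centre of its underside; z up. It starts turned by up to 0.3 rad relative to the fence. It starts on one side of the fence's centre line (left or right varies), between the fence and the robot.
- teal: flat black cassette with a dark teal perforated circuit board on top: 90 mm along its own x, 110 mm along its own y, 24 mm tall (vertical sides up to 22 mm), about 0.35 kg (varies by a quarter), loose on the bench. Origin: centre of its underside; z up. It starts turned by up to 0.3 rad relative to the fence. It lies on the other side of the fence's centre line; it must stay where it is.
- fence: fixed T-shaped fence, 30 mm tall; place and yaw vary. x points away from the robot (within 0.15 rad), y left. Long aluminium bar: x 0 to 16 mm, y -230 to +230 mm, its front face (x = 0) towards the robot. Red centre stop: x -70 to 0 mm, y -8 to +8 mm. Origin: on the bench at the foot of the front face, mid-stop.
- left_home (a point): where the centre of a cassette's underside lies when it is home in the fence's left corner (fence x -45, y +63 mm, on the bench). Either corner counts; the one on the cassette's own side has a clear way.
- right_home (a point): the same for the right corner (fence x -45, y -63 mm).
- loupe: black eyepiece loupe standing upright between the two cassettes on the robot's side, 32 mm diameter, 34 mm tall, light; origin at the centre of its foot. Must not be disturbed.
- tweezers: steel tweezers lying flat on the left of the bench, about 140 mm long, 6 mm high; origin near the middle of the length. Must not be disturbed.
- driver: yellow-handled screwdriver, 160 mm long, lying on the right of the bench. Must not be disturbed.
- spool: blue spool, 60 mm diameter, 36 mm tall, on the right of the bench; origin at the centre of its underside. Must not be disturbed.
- jar: amber jar with a white cap, 50 mm diameter, 55 mm tall, on the left of the bench; origin at the centre of its underside. Must not be disturbed.
Mind the look-alikes: they are no part of the job. What is shaped like the gold but green or pink is not meant.

How it is judged:
By the outcome, as a careful person would: the job done as asked, in the order asked, and still so for the second after the job is handed in, with the robot touching nothing.
It also fails if it takes over 48 s, if anything falls off the work surface, if the arm or the gripper's body presses on something with over 40 N, if the wrist force passes 120 N, or if a joint passes its speed limit or range.

## Robot

A 6-joint arm with a two-finger parallel gripper is mounted at the origin on the work surface. World frame = base frame: x ahead of the robot, y to its left, z up, the work surface at z = 0. Lengths are in m, angles in rad, forces in N, time in s.
With the tool pointing down it reaches from about 0.4 to 0.825 m from the base axis. Payload 7 kg.
Tool frame: the origin (TCP) lies at the centre of the arm's flange, where the gripper is bolted on; the fingertips stand 178 mm ahead of it and the grasp point (between the pads) lies 159 mm ahead of it (arm.tip_reach is the distance from the TCP to the fingertips, in m); z points along the fingers, y is the direction in which the jaws open and shut (so a half turn about z gives the same grasp; the last joint's range is limited). The gripper opens to 88 mm and grips with 3 to 60 N. Pads are 19 mm wide; open, the fingers measure 130 mm over their backs; the gripper's body (78 mm by 193 mm) begins 47 mm behind the grasp point.
Start: joints at [-0.85, 0.359, 0.012, 0, -1.224, -0.288], TCP at [0.283, -0.613, 0.405] pointing down, gripper open.
Joint ranges: [-3.07, 3.07], [-1.43, 2.12], [-1.02, 1.25], [-3.03, 1.67], [-3.05, -0], [-3.03, 3.03]. Speed limits (rad/s): [2.39, 2.39, 3.01, 3.14, 3.14, 3.14].

## Interface

Orientations are given as [roll, pitch, yaw] about the fixed x, y, z axes, in that order (R = Rz(yaw) Ry(pitch) Rx(roll)).
In Python, from station import arm gives the robot as it stands.
- The arm moves only by the shell command python3 -m inch 'ROWS' [OPENING] [FORCE]. ROWS is JSON, a list that holds one entry, the list of rows, each a list of 6 numbers: the shift along the world's x, y, z in units of 200 mm (1.0 is 200 mm), then the turn, a rotation vector about the world's x, y, z in units of 180 degrees (1.0 is 180 degrees). A call has 1 to 8 rows; each row is the pose to reach, as a shift and turn from the pose commanded when the call began, turning the shorter way round; what a row does not reach only later rows make up. A row lasts 1/8 s, in which the tool goes at most 62.5 mm and 10.7 degrees, less where a joint would pass 70% of its speed; a pose out of reach is approached as far as the arm can. A call with a number of a shift or a turn outside -1 to 1 is refused whole. A call with a gripper value outside its range is refused whole. OPENING is the finger opening in mm, from 0 to 87.6, set as the call begins (- or left out, the last holds). The fingers move at their own pace and stop on an object; FORCE is the grip in N (left out, the last holds). Time passes only in rows, so rows that repeat a pose let the fingers close. It gives the time, the measured TCP pose, the force and the opening at its end, in the units of the state.
- arm.get_state(): the state, without advancing time (a new reading comes with each control period).
- arm.grab_frame(name): name is "scene" or "top" or "wrist"; returns the picture (384x512x3 uint8, blue, green, red); there is no depth.
- arm.camera_params(name): a dict with "vertical_fov" (degrees; the focal length in pixels is half the picture's height over the tangent of half this angle, whatever the lens; pixels are square), "cx", "cy" (the principal point, pixels), "pose" (4x4, takes a point from camera to world coordinates). Camera axes: x right, y down, z forward; pixel columns grow to the right and rows downward; lengths in m; the calibration is good to about 2 mm. A picture is of the moment at which its call begins: read the wrist's pose just before it. camera_params takes no time and is no camera call; for the wrist camera it gives the pose at the moment of the call.
- arm.job_done(): hands the job in, once; it reports no verdict.
Trained networks look in the newest picture that a camera, given by its name, has taken for a name from the list of things; names that differ only in an ending like _2 or _b are one class to them, and where a whole thing is asked for, a point or a joint stands for the part that bears it (a point fixed in the world has none). Each returns a list of dicts, best first, with "score" (0 to 1); they miss things now and then, are a little off and sometimes report something else, mostly with a low value. They report only what shows in the picture. A call takes as long as a camera call. They do not tell look-alikes from the thing itself.
- arm.search_frame(target, camera): "box" ([left, top, right, bottom] in pixels, round what is visible of it).
- arm.regions_of(target, camera): "region" (384x512 bool, what is visible of it) and "box" ([left, top, right, bottom] in pixels, round what is visible of it).
The state is a dict: "t": time; "q": joint angles; "qd": joint speeds; "joint_efforts": joint torques, N m; "eef_pos": TCP position; "ee_rot": TCP orientation; "force": force on the tool from outside, world axes, zero at the start; "moment": the same for the moment, N m; "width": finger opening in m.
Only numpy, scipy, OpenCV 4.12 (cv2) and the standard library are available. Lean on these libraries where they do the work, as an engineer would, in place of code of your own. Each camera call takes 0.05 s, during which the arm holds its last target.

## Working session

There is one attempt and no reset: what is moved stays moved. The work goes in short steps, Python scripts to look and compute and a shell command to move; the robot and the scene stay as the last step left them, time stands still between calls to the robot, and variables do not carry over. Pictures are saved under pics/ and viewed, and the job is handed in when it is done.

```bash
ls; mkdir -p pics; python3 - <<'E'
from station import arm
import cv2
for n in("top","scene"):
    im=arm.grab_frame(n); cv2.imwrite(f"pics/{n}0.png",im)
    p=arm.camera_params(n);print(n,p)
s=arm.get_state();print(s)
E
```

```text
pics
top {'vertical_fov': 45.1403776859604, 'cx': 264.00230806466885, 'cy': 195.58716813518637, 'pose': array([[-0.00833869, -0.99612608,  0.08754023,  0.38247153],
       [-0.9998383 ,  0.00691081, -0.01660145, -0.00581042],
       [ 0.01593217, -0.08766451, -0.99602264,  1.71727828],
       [ 0.        ,  0.        ,  0.        ,  1.        ]])}
scene {'vertical_fov': 50.7815005635854, 'cx': 260.70697953761953, 'cy': 193.09290994591476, 'pose': array([[-0.68679754,  0.47459575, -0.55051614,  1.19901   ],
       [ 0.7265753 ,  0.42750091, -0.53789525,  0.62684314],
       [-0.01993665, -0.76941656, -0.63843612,  0.81820163],
       [ 0.        ,  0.        ,  0.        ,  1.        ]])}
{'t': 0.1, 'q': array([-8.49905894e-01,  3.59333632e-01,  1.11769317e-02, -2.85724899e-04,
       -1.22410113e+00, -2.88081675e-01]), 'qd': array([-2.33068627e-05, -9.63185005e-04,  2.04737971e-03,  8.74568069e-04,
       -1.08752518e-04,  5.41753504e-06]), 'joint_efforts': array([-9.87998174e-04, -5.84163094e+01,  2.93752384e+01,  7.01548755e+00,
        1.01807347e-02, -2.02551371e-05]), 'eef_pos': array([ 0.28302969, -0.61262176,  0.40381992]), 'ee_rot': array([ 3.14011505e+00, -1.57723541e-04, -2.70888106e+00]), 'force': array([ 0.27783944,  0.40281369, -0.46299272]), 'moment': array([-0.05090158, -0.0155375 ,  0.02465633]), 'width': 0.08766460064330492}
```

View pics/top0.png

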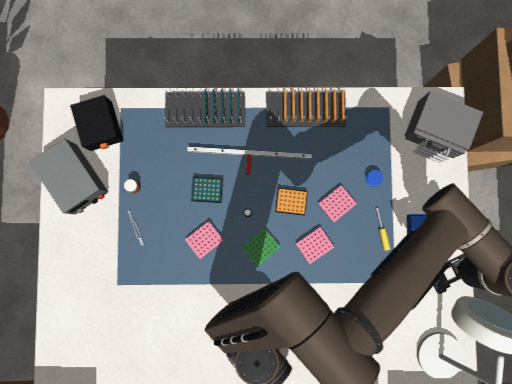

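View pics/scene0.png

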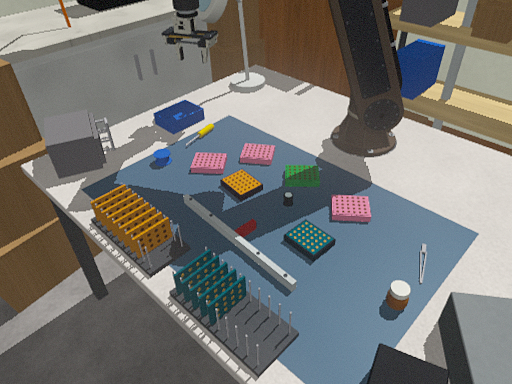

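The thing meant is the gold/orange cassette on black at top px (292,200). The candidates with the same shape are pink (337,202), (314,244), (204,239) and green (262,247), and teal is at (207,188). The orange boards at px (315,105) stand in a rack. I'll confirm in a crop and measure.

```bash
cat > h.py <<'E'
import numpy as np, cv2
from station import arm
def cam(n): 
    p=arm.camera_params(n); f=192/np.tan(np.radians(p["vertical_fov"]/2)); return f,p["cx"],p["cy"],np.array(p["pose"])
def ray(px,z,c):
    f,cx,cy,T=c; px=np.atleast_2d(px).astype(float)
    d=np.c_[(px[:,0]-cx)/f,(px[:,1]-cy)/f,np.ones(len(px))]@T[:3,:3].T
    o=T[:3,3]; return (o+d*((z-o[2])/d[:,2])[:,None])
def proj(P,c):
    f,cx,cy,T=c; q=(np.atleast_2d(P)-T[:3,3])@T[:3,:3]; return np.c_[f*q[:,0]/q[:,2]+cx,f*q[:,1]/q[:,2]+cy]
E
python3 - <<'E'
from h import *
im=arm.grab_frame("top")
c=cam("top")
cv2.imwrite("pics/crop1.png",cv2.resize(im[130:270,170:370],None,fx=4,fy=4,interpolation=cv2.INTER_CUBIC))
for t,z in (("gold",.022),("teal",.022),("fence",.03),("loupe",.034)):
    for r in arm.regions_of(t,"top")[:6]:
        m=r["region"].astype(np.uint8); ys,xs=np.nonzero(m)
        cs=max(cv2.findContours(m,0,2)[0],key=cv2.contourArea)
        w=ray(cs[:,0,:],z,c)[:,:2]*1000
        (x,y),(a,b),ang=cv2.minAreaRect(w.astype(np.float32))
        print(t,round(r["score"],2),r["box"],im[m>0].mean(0).round(),"ctr mm",round(x,1),round(y,1),"size",round(a),round(b),"ang",round(ang,1))
E
```

```text
gold 0.9 [318.2, 184.3, 353.6, 218.3] [158. 137. 221.] ctr mm 501.8 -303.2 size 88 113 ang 38.8
gold 0.75 [187.4, 222.3, 222.6, 261.4] [154. 133. 208.] ctr mm 372.1 182.9 size 99 116 ang 35.8
gold 0.72 [276.7, 188.9, 307.4, 212.8] [ 75. 141. 203.] ctr mm 512.2 -134.8 size 111 86 ang 82.9
gold 0.72 [242.6, 233.5, 280.5, 265.1] [ 64. 110.  57.] ctr mm 343.1 -21.5 size 91 112 ang 39.4
gold 0.6 [297.0, 227.7, 333.0, 264.7] [161. 140. 224.] ctr mm 349.0 -219.6 size 89 111 ang 33.1
teal 0.96 [195.4, 173.9, 224.4, 201.9] [96. 99. 62.] ctr mm 555.5 173.7 size 114 93 ang 89.6
fence 0.7 [188.0, 145.2, 309.3, 174.3] [151. 153. 152.] ctr mm 662.7 20.4 size 448 82 ang 85.6
```

View pics/crop1.png

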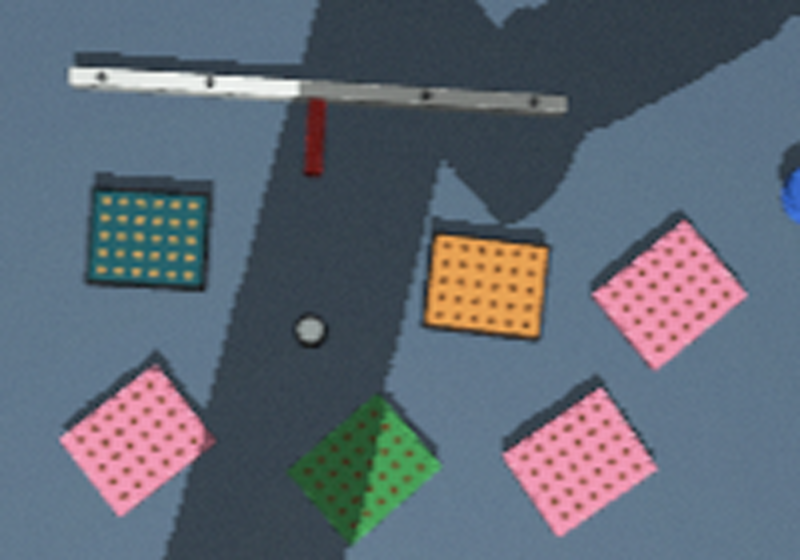

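The crop confirms it: orange perforated board on a black base at crop (485,287), so top px (291,202). The pinks and the green are excluded. The bar runs from crop (70,75) to (567,104) and the red stop's foot end is at (313,175). Next I'll fit the fence.

```bash
python3 - <<'E'
from h import *
c=cam("top")
o=np.array([170,130]); g=lambda p:(np.array(p)+0.0)/4+o-0.375
def W(p,z): return (ray(g(p),z,c)*1000).round(1)[:,:2]
print("bar top z30: back L,R",W([(70,68),(567,97)],.03).tolist()," front L,R",W([(70,86),(567,112)],.03).tolist())
print("stop end",W([(305,175),(323,176)],.03).tolist())
print("gold corners z22",W([(433,231),(551,245),(541,340),(422,326)],.022).tolist())
print("loupe",W([(310,330)],.034).tolist())
print("pink r",W([(592,295),(684,220),(748,294),(656,370)],.022).tolist())
print("pink lower",W([(503,450),(601,388),(658,466),(560,538)],.022).tolist())
print("green",W([(378,395),(442,464),(354,546),(288,470)],.022).tolist())
E
```

```text
bar top z30: back L,R [[714.2, 248.4], [684.6, -210.7]]  front L,R [[697.4, 248.3], [670.6, -210.4]]
stop end [[613.3, 32.1], [612.3, 15.6]]
gold corners z22 [[561.6, -85.5], [547.8, -194.4], [460.2, -183.8], [473.9, -74.5]]
loupe [[470.3, 28.2]]
pink r [[501.3, -231.5], [570.2, -318.1], [501.2, -375.8], [431.8, -289.1]]
pink lower [[359.9, -147.4], [415.7, -238.2], [344.1, -289.1], [279.7, -198.2]]
green [[410.9, -33.5], [347.6, -91.4], [274.2, -10.6], [343.4, 49.1]]
```

The fence origin is about (684,19) mm with yaw -0.061. Gold is at (511,-134.5) with yaw -0.126, and both sizes agree (460 mm bar, 110×88 mm). right_home is about (635,-41). I'll approach at height with the jaw axis along the fence's y.

```bash
python3 -m inch '[[[0.1,0.25,0,0,0,-0.04],[0.2,0.5,0,0,0,-0.08],[0.3,0.75,0,0,0,-0.12],[0.4,1.0,0,0,0,-0.157]]]' 60
python3 -m inch '[[[0.1,0.25,0,0,0,0],[0.2,0.5,0,0,0,0],[0.3,0.75,0,0,0,0],[0.33,1.0,0,0,0,0]]]'
python3 -m inch '[[[0,0.25,0,0,0,0],[0,0.42,0,0,0,0],[0,0.42,0,0,0,0],[0,0.42,0,0,0,0]]]'
python3 - <<'E'
from h import *
print(arm.get_state()["q"], arm.get_state()["ee_rot"])
c=cam("wrist");im=arm.grab_frame("wrist");cv2.imwrite("pics/w1.png",im);print(c)
cv2.imwrite("pics/t1.png",arm.grab_frame("top"))
E
```

```text
t: 0.85
eef_pos: [0.3634, -0.4112, 0.4048]
ee_rot: [-3.141, 0.0, 3.077]
force: [1.6, 0.5, 0.8]
width: 0.0605
t: 1.35
eef_pos: [0.4298, -0.211, 0.4048]
ee_rot: [-3.142, 0.001, 3.082]
force: [0.4, -0.0, 0.6]
width: 0.0599
t: 1.85
eef_pos: [0.4291, -0.1288, 0.4048]
ee_rot: [-3.142, 0.0, 3.082]
force: [0.2, -0.4, -0.3]
width: 0.0602
[ 1.50803800e-01 -2.59265442e-02 -4.61084927e-01  1.28638432e-04
 -1.13523478e+00 -1.78125886e+00] [-3.14156280e+00  4.18634708e-04  3.08198818e+00]
(np.float64(309.29699072044997), 256.66791050234684, 191.7559589249404, array([[ 5.99524454e-02,  9.53287162e-01,  2.96056228e-01,
         3.50298511e-01],
       [ 9.98200999e-01, -5.70510820e-02, -1.84374665e-02,
        -1.24123182e-01],
       [-6.85871977e-04,  2.96628994e-01, -9.54992550e-01,
         3.85033525e-01],
       [ 0.00000000e+00,  0.00000000e+00,  0.00000000e+00,
         1.00000000e+00]]))
```

View pics/w1.png

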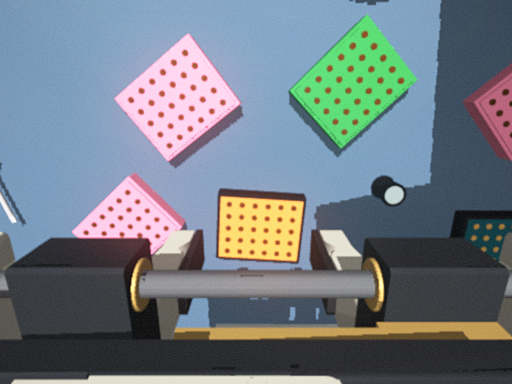

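The wrist view shows gold between the open fingers at px (261,227), with its near face at rows ~190–197 and the loupe at (390,191). I'll check my estimate by projecting it.

```bash
python3 - <<'E'
from h import *
c=cam("wrist"); im=cv2.imread("pics/w1.png")
for z in(0,.022):
    P=np.array([[561.6,-85.5],[547.8,-194.4],[460.2,-183.8],[473.9,-74.5]])/1000
    q=proj(np.c_[P,np.full(4,z)],c); print(z,q.round(1).tolist())
    cv2.polylines(im,[np.int32(q*8)],True,(255,0,0) if z else (0,255,0),1,cv2.LINE_AA,3)
cv2.imwrite("pics/w1o.png",cv2.resize(im[160:300,180:340],None,fx=4,fy=4))
E
```

```text
0 [[294.3, 253.2], [215.2, 248.5], [216.5, 187.4], [301.1, 192.5]]
0.022 [[296.3, 261.2], [213.1, 256.4], [214.3, 192.4], [303.5, 197.8]]
```

View pics/w1o.png

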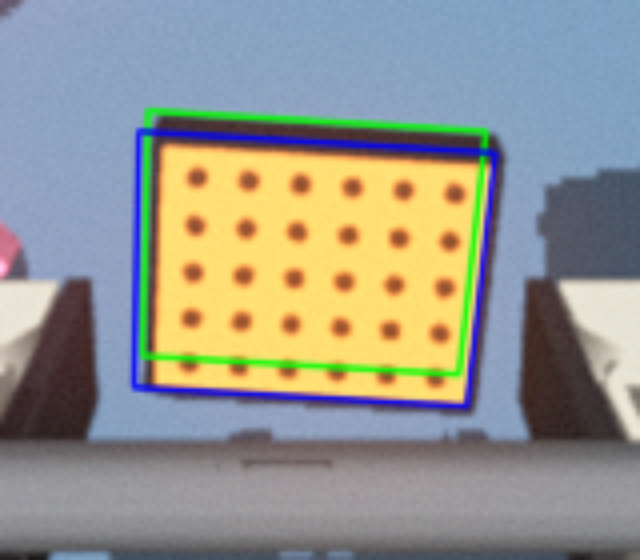

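The overlay fits within about 1–2 px. Now I descend in front of the near face.

```bash
python3 -m inch '[[[0,0,-0.25,0,0,0],[0,0,-0.5,0,0,0],[0,0,-0.75,0,0,0],[0,0,-0.95,0,0,0],[0,0,-0.95,0,0,0]]]'
python3 -m inch '[[[0,0,-0.08,0,0,0],[0,0,-0.15,0,0,0],[0,0,-0.15,0,0,0]]]'
python3 - <<'E'
from h import *
cv2.imwrite("pics/s2.png",arm.grab_frame("scene")[120:260,180:380].repeat(4,0).repeat(4,1))
E
```

```text
t: 2.58
eef_pos: [0.4278, -0.1297, 0.2124]
ee_rot: [-3.14, -0.007, 3.079]
force: [-0.3, -0.6, -0.2]
width: 0.0601
t: 2.95
eef_pos: [0.4295, -0.1291, 0.1855]
ee_rot: [-3.141, 0.0, 3.081]
force: [0.6, -0.2, -0.2]
width: 0.0602
```

View pics/s2.png

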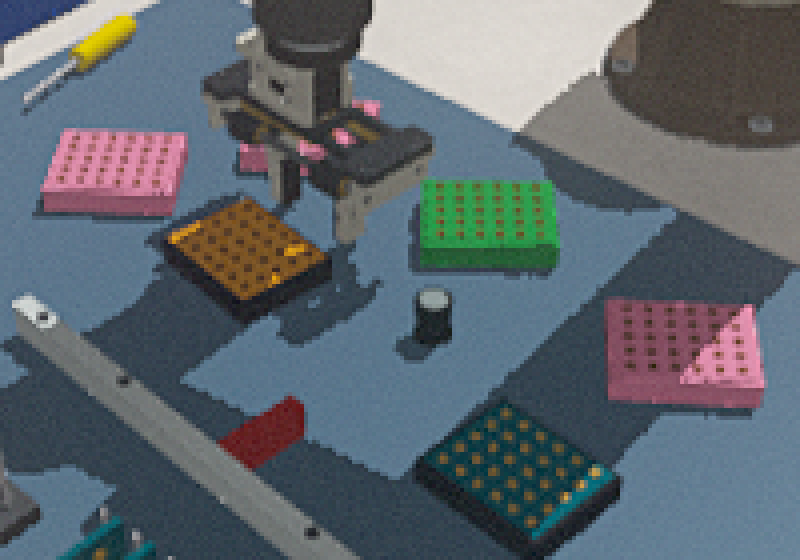

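The fingers stand clear behind gold, at crop (285,185) and (350,215). I'll push along the fence's x axis.

```bash
python3 -m inch '[[[0.08,-0.005,0,0,0,0],[0.15,-0.009,0,0,0,0],[0.22,-0.0135,0,0,0,0],[0.29,-0.018,0,0,0,0],[0.36,-0.022,0,0,0,0],[0.43,-0.0265,0,0,0,0],[0.5,-0.031,0,0,0,0],[0.56,-0.0345,0,0,0,0]]]'
python3 -m inch '[[[0,0,0,0,0,0],[0,0,0,0,0,0]]]'
python3 - <<'E'
from h import *
im=arm.grab_frame("wrist");cv2.imwrite("pics/w3.png",im);c=cam("wrist")
im=arm.grab_frame("top");cv2.imwrite("pics/t3.png",cv2.resize(im[130:270,170:370],None,fx=4,fy=4,interpolation=cv2.INTER_CUBIC))
E
```

```text
t: 4.0
eef_pos: [0.5421, -0.1357, 0.1846]
ee_rot: [-3.142, 0.0, 3.081]
force: [-3.1, 0.2, 2.4]
width: 0.06
t: 4.25
eef_pos: [0.5412, -0.1356, 0.1847]
ee_rot: [3.141, 0.001, 3.081]
force: [0.4, 0.6, -0.3]
width: 0.06
```

View pics/t3.png

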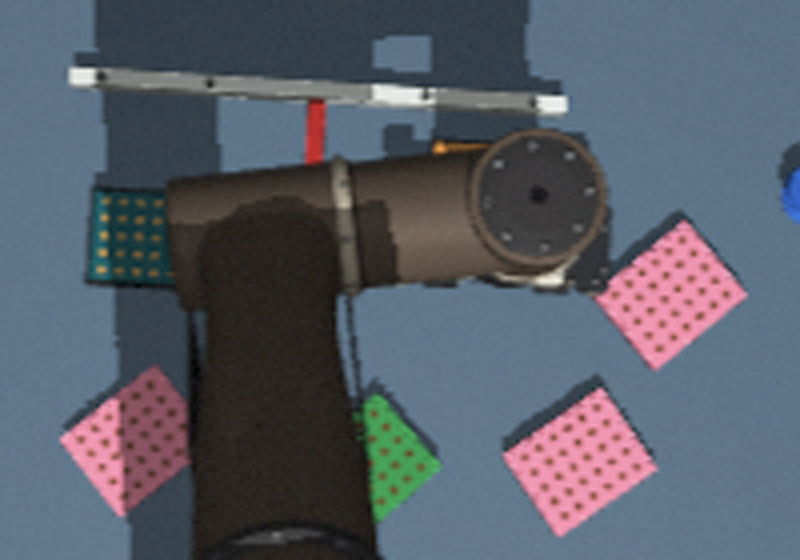

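View pics/w3.png

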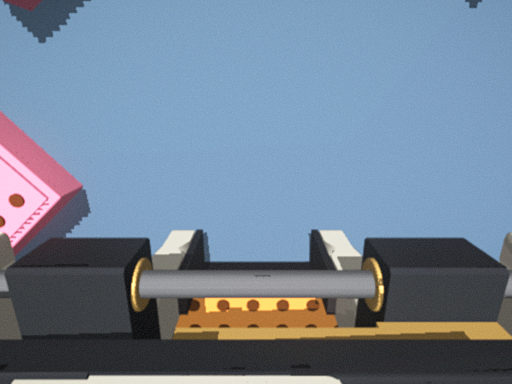

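Gold stays against both fingers (wrist rows ~265–325, centred) and square. I'll continue slowly to the bar.

```bash
python3 -m inch '[[[0.03,-0.002,0,0,0,0],[0.06,-0.0035,0,0,0,0],[0.09,-0.0055,0,0,0,0],[0.115,-0.007,0,0,0,0]]]'
python3 -m inch '[[[0.01,-0.0005,0,0,0,0],[0.02,-0.001,0,0,0,0]]]'
python3 -m inch '[[[0.01,-0.0005,0,0,0,0],[0.015,-0.001,0,0,0,0]]]'
```

```text
t: 4.85
eef_pos: [0.5644, -0.1371, 0.1846]
ee_rot: [-3.142, -0.0, 3.081]
force: [-3.2, -0.2, 1.8]
width: 0.0597
t: 5.1
eef_pos: [0.5681, -0.1373, 0.1845]
ee_rot: [3.142, -0.0, 3.081]
force: [-1.3, -0.1, 1.4]
width: 0.0596
t: 5.35
eef_pos: [0.5713, -0.1374, 0.1846]
ee_rot: [3.142, 0.0, 3.081]
force: [-1.7, 0.5, -0.4]
width: 0.0602
```

```bash
python3 -m inch '[[[0.01,-0.0005,0,0,0,0],[0.015,-0.001,0,0,0,0]]]'
python3 -m inch '[[[0.01,-0.0005,0,0,0,0]]]'
python3 - <<'E'
from h import *
cv2.imwrite("pics/s4.png",cv2.resize(arm.grab_frame("scene")[150:300,160:320],None,fx=5,fy=4,interpolation=cv2.INTER_CUBIC))
E
```

```text
t: 5.6
eef_pos: [0.5735, -0.1376, 0.1845]
ee_rot: [3.142, -0.002, 3.081]
force: [-6.6, 2.2, 4.5]
width: 0.0598
t: 5.72
eef_pos: [0.5741, -0.1377, 0.1843]
ee_rot: [-3.142, -0.005, 3.081]
force: [-12.6, 4.3, 9.5]
width: 0.0602
```

View pics/s4.png

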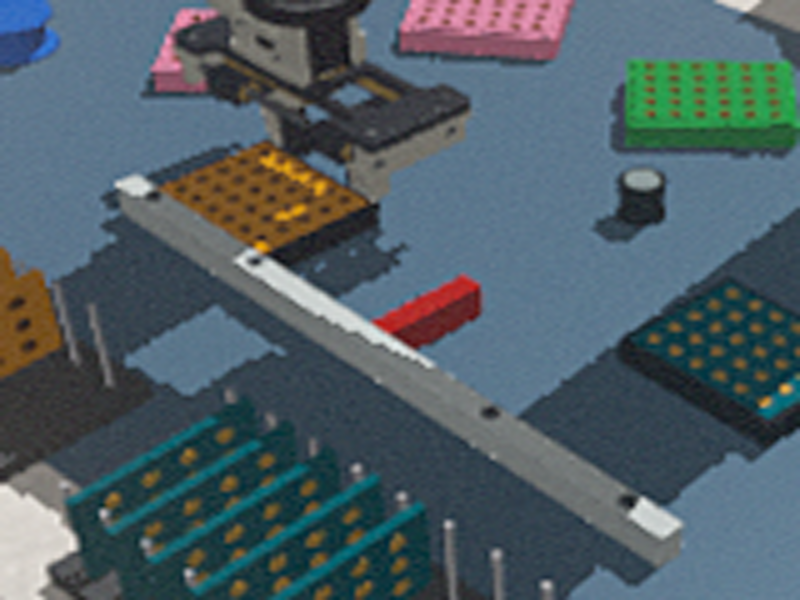

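Gold is flush on the bar at crop (265,195), with contact force about 12 N. I'll back off, lift, turn 90° and move to gold's right side.

```bash
python3 -m inch '[[[-0.05,0.003,0,0,0,0],[-0.15,0.009,0,0,0,0],[-0.2,0.012,0.1,0,0,0],[-0.2,0.012,0.3,0,0,0],[-0.2,-0.1,0.45,0,0,0.05],[-0.1,-0.25,0.45,0,0,0.1],[0.05,-0.4,0.45,0,0,0.15],[0.2,-0.44,0.45,0,0,0.2]]]' 20
python3 -m inch '[[[0.02,0,0,0,0,0.055],[0.02,0,0,0,0,0.11],[0.02,0,0,0,0,0.165],[0.02,0,0,0,0,0.22],[0.02,0,0,0,0,0.275],[0.02,0,0,0,0,0.3],[0.02,0,0,0,0,0.3]]]'
python3 - <<'E'
from h import *
print(arm.get_state()["q"])
im=arm.grab_frame("top");cv2.imwrite("pics/t5.png",cv2.resize(im[130:230,190:370],None,fx=4,fy=4,interpolation=cv2.INTER_CUBIC))
im=arm.grab_frame("wrist");cv2.imwrite("pics/w5.png",im)
E
```

```text
t: 6.78
eef_pos: [0.6171, -0.2275, 0.2754]
ee_rot: [-3.14, 0.002, -2.57]
force: [-0.9, 0.2, 1.1]
width: 0.0199
t: 7.65
eef_pos: [0.6204, -0.2257, 0.275]
ee_rot: [-3.14, -0.0, -1.632]
force: [0.4, -0.3, -0.6]
width: 0.0202
[-5.41524113e-02  4.35708465e-01 -1.84013647e-01  2.12462130e-04
 -9.49374580e-01 -6.91458354e-03]
```

View pics/t5.png

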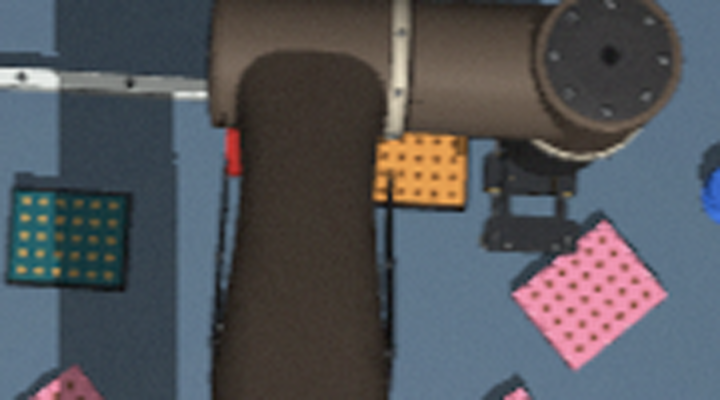

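View pics/w5.png

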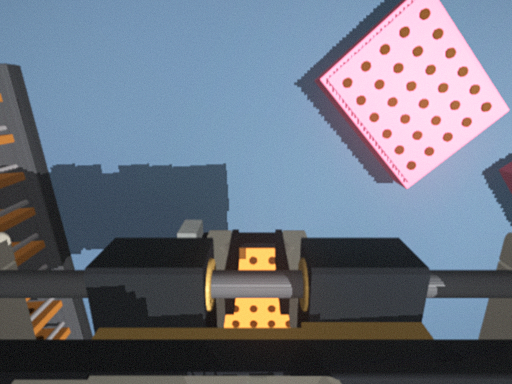

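The hand is right of gold: the gold edge shows at wrist row ~235 between the fingers, and pink at (410,95) is clear of the fingers. I'll descend and push along the fence's +y (0.061, 0.998).

```bash
python3 -m inch '[[[0,0,-0.15,0,0,0],[0,0,-0.3,0,0,0],[0,0,-0.45,0,0,0],[0,0,-0.45,0,0,0]]]'
python3 -m inch '[[[0.0025,0.04,0,0,0,0],[0.005,0.08,0,0,0,0],[0.0075,0.12,0,0,0,0],[0.01,0.16,0,0,0,0],[0.012,0.2,0,0,0,0],[0.0145,0.24,0,0,0,0],[0.017,0.28,0,0,0,0],[0.0195,0.32,0,0,0,0]]]'
python3 -m inch '[[[0.0025,0.04,0,0,0,0],[0.005,0.08,0,0,0,0],[0.0075,0.12,0,0,0,0],[0.01,0.16,0,0,0,0],[0.011,0.18,0,0,0,0]]]'
python3 - <<'E'
from h import *
cv2.imwrite("pics/s6.png",cv2.resize(arm.grab_frame("scene")[150:300,160:320],None,fx=5,fy=4,interpolation=cv2.INTER_CUBIC))
im=arm.grab_frame("wrist");cv2.imwrite("pics/w6.png",im)
E
```

```text
t: 8.25
eef_pos: [0.6191, -0.2256, 0.1824]
ee_rot: [3.137, 0.0, -1.633]
force: [-0.0, 0.3, -0.1]
width: 0.0196
t: 9.25
eef_pos: [0.624, -0.1613, 0.1846]
ee_rot: [3.141, -0.0, -1.631]
force: [-0.2, -3.2, 1.9]
width: 0.02
t: 9.88
eef_pos: [0.6262, -0.1251, 0.1846]
ee_rot: [3.141, 0.0, -1.631]
force: [-0.2, -2.9, 2.2]
width: 0.0204
```

View pics/s6.png

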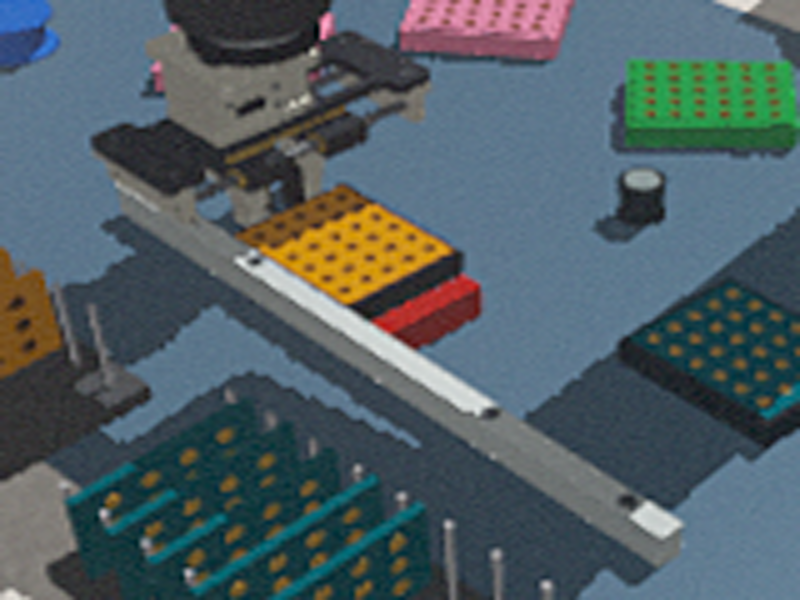

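View pics/w6.png

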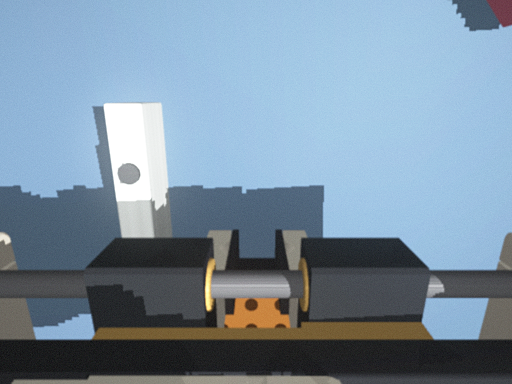

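Gold is sliding along the bar. By geometry about 19 mm remain to the stop, so I continue slowly.

```bash
python3 -m inch '[[[0.0015,0.025,0,0,0,0],[0.003,0.05,0,0,0,0],[0.0045,0.07,0,0,0,0]]]'
python3 -m inch '[[[0.0005,0.01,0,0,0,0],[0.001,0.0175,0,0,0,0]]]'
python3 -m inch '[[[0.0005,0.0075,0,0,0,0]]]'
```

```text
t: 10.35
eef_pos: [0.6269, -0.1114, 0.1844]
ee_rot: [3.141, 0.0, -1.631]
force: [-0.2, -0.5, -0.9]
width: 0.0203
t: 10.6
eef_pos: [0.6272, -0.1081, 0.1846]
ee_rot: [3.141, 0.0, -1.631]
force: [0.1, -1.7, -2.0]
width: 0.0196
t: 10.72
eef_pos: [0.6274, -0.1067, 0.1846]
ee_rot: [3.142, 0.0, -1.631]
force: [0.2, -1.1, -0.0]
width: 0.0204
```

```bash
python3 -m inch '[[[0.0005,0.0075,0,0,0,0]]]'
python3 -m inch '[[[0.0005,0.0075,0,0,0,0]]]'
```

```text
t: 10.85
eef_pos: [0.6275, -0.1052, 0.1846]
ee_rot: [3.142, -0.0, -1.631]
force: [-0.9, -1.6, -0.2]
width: 0.0202
t: 10.98
eef_pos: [0.6276, -0.1037, 0.1847]
ee_rot: [-3.142, -0.0, -1.631]
force: [-0.1, -0.8, -1.5]
width: 0.0203
```

```bash
python3 - <<'E'
from h import *
cv2.imwrite("pics/s7.png",cv2.resize(arm.grab_frame("scene")[180:260,190:290],None,fx=8,fy=7,interpolation=cv2.INTER_CUBIC))
E
```

```text
(no output)
```

View pics/s7.png

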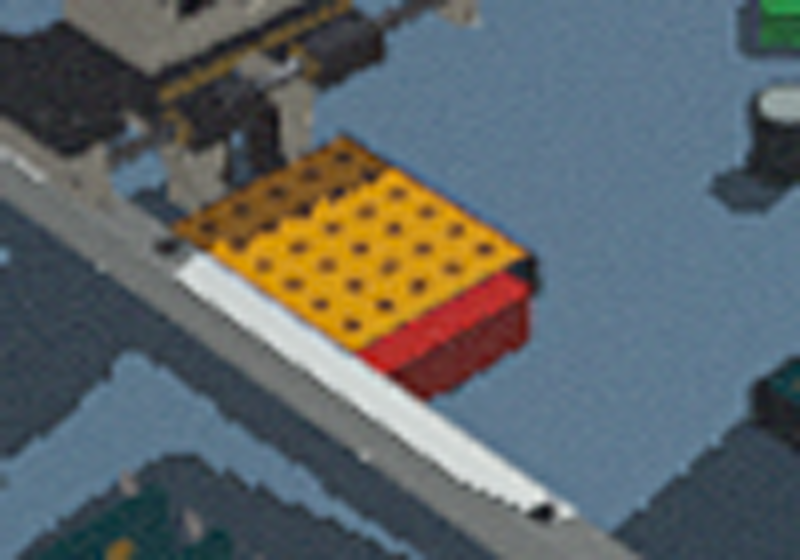

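Gold is nearly at the red stop, at crop (440,310). I'll take small steps until contact.

```bash
python3 -m inch '[[[0.0005,0.0075,0,0,0,0],[0.001,0.0125,0,0,0,0]]]'
python3 -m inch '[[[0.0005,0.0075,0,0,0,0]]]'
```

```text
t: 11.28
eef_pos: [0.6277, -0.1013, 0.1847]
ee_rot: [3.141, -0.0, -1.631]
force: [-1.5, -5.3, 0.3]
width: 0.0203
t: 11.4
eef_pos: [0.6275, -0.1008, 0.1847]
ee_rot: [3.14, -0.002, -1.631]
force: [-1.5, -15.5, -0.5]
width: 0.0199
```

```bash
python3 -m inch '[[[0,0,0,0,0,0],[0.0,0.005,0,0,0,0]]]'
python3 -m inch '[[[0,-0.04,0,0,0,0],[0,-0.12,0,0,0,0],[0,-0.15,0.1,0,0,0],[0,-0.15,0.3,0,0,0],[-0.3,0,0.6,0,0,0],[-0.6,0.2,0.8,0,0,0],[-0.9,0.3,0.8,0,0,0],[-0.9,0.3,0.8,0,0,0]]]'
python3 - <<'E'
from h import *
cv2.imwrite("pics/s8.png",cv2.resize(arm.grab_frame("scene")[180:260,190:290],None,fx=8,fy=7,interpolation=cv2.INTER_CUBIC))
cv2.imwrite("pics/w8.png",arm.grab_frame("wrist"))
cv2.imwrite("pics/t8.png",arm.grab_frame("top")[130:230,190:370].repeat(4,0).repeat(4,1))
E
```

```text
t: 11.65
eef_pos: [0.6275, -0.1006, 0.1848]
ee_rot: [3.14, -0.002, -1.632]
force: [0.0, -18.1, -0.2]
width: 0.0198
t: 12.65
eef_pos: [0.4459, -0.0386, 0.3457]
ee_rot: [-3.14, 0.001, -1.631]
force: [0.3, 0.8, 0.7]
width: 0.0198
```

View pics/s8.png

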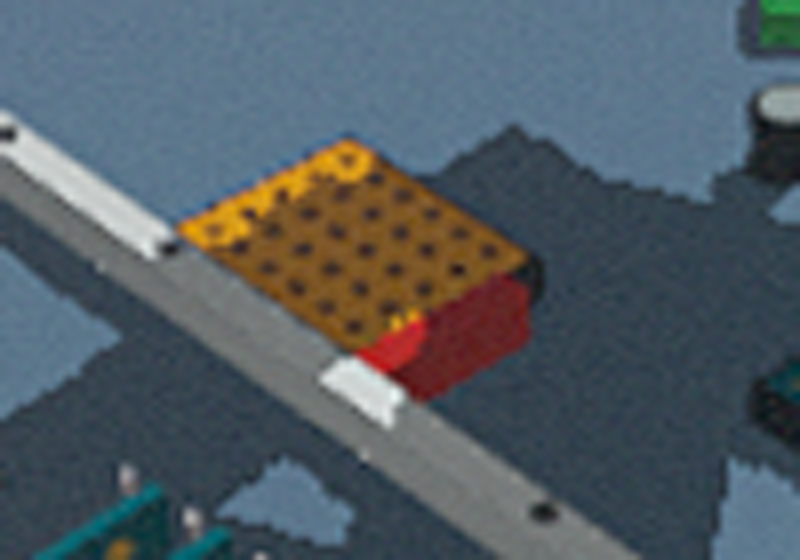

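View pics/w8.png

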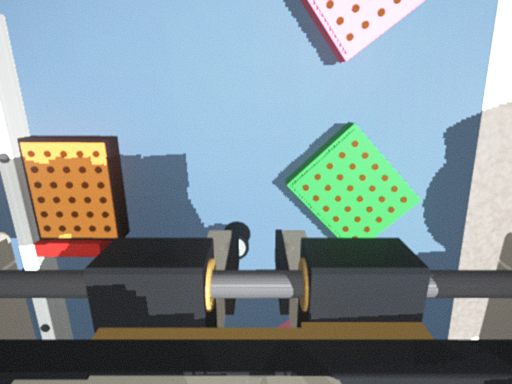

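View pics/t8.png

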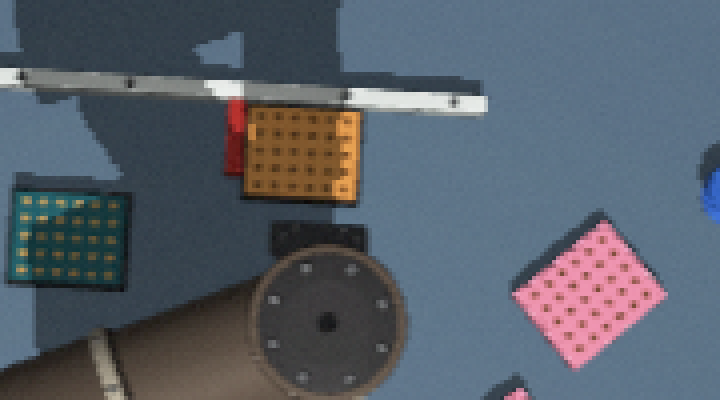

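It looks seated: gold lies against the bar and the stop, at top crop (300,152), with the stop at (236,135). I'll give it a confirming nudge from the front with two fingers to make sure the bar side is closed.

```bash
python3 -m inch '[[[0.1,0.01,0,0,0,-0.055],[0.2,0.02,0,0,0,-0.11],[0.3,0.03,0,0,0,-0.165],[0.4,0.038,0,0,0,-0.22],[0.5,0.038,0,0,0,-0.275],[0.52,0.038,0,0,0,-0.33],[0.52,0.038,0,0,0,-0.385],[0.52,0.038,0,0,0,-0.44]]]' 40
python3 -m inch '[[[0,0,0,0,0,-0.055],[0,0,-0.2,0,0,-0.06],[0,0,-0.4,0,0,-0.06],[0,0,-0.6,0,0,-0.06],[0,0,-0.75,0,0,-0.06],[0,0,-0.8,0,0,-0.06],[0,0,-0.8,0,0,-0.06]]]'
```

```text
t: 13.8
eef_pos: [0.5529, -0.0318, 0.3439]
ee_rot: [-3.142, -0.001, -3.02]
force: [-0.8, -0.4, 0.0]
width: 0.0403
t: 14.68
eef_pos: [0.5524, -0.0315, 0.1842]
ee_rot: [-3.141, -0.001, 3.081]
force: [0.0, -0.0, 0.5]
width: 0.0399
```

```bash
python3 -m inch '[[[0.04,-0.0025,0,0,0,0],[0.08,-0.005,0,0,0,0],[0.115,-0.007,0,0,0,0],[0.115,-0.007,0,0,0,0]]]'
python3 -m inch '[[[0.0075,-0.0005,0,0,0,0],[0.015,-0.001,0,0,0,0]]]'
python3 -m inch '[[[0.0075,-0.0005,0,0,0,0]]]'
python3 -m inch '[[[0.0075,-0.0005,0,0,0,0]]]'
```

```text
t: 15.18
eef_pos: [0.5756, -0.0325, 0.185]
ee_rot: [3.141, 0.001, 3.081]
force: [-1.3, 0.6, 0.4]
width: 0.0399
t: 15.42
eef_pos: [0.5778, -0.0328, 0.1847]
ee_rot: [-3.142, -0.0, 3.081]
force: [-0.4, -0.2, -0.3]
width: 0.0399
t: 15.55
eef_pos: [0.579, -0.0329, 0.1846]
ee_rot: [-3.141, -0.001, 3.081]
force: [-3.2, 0.8, 1.8]
width: 0.0399
t: 15.68
eef_pos: [0.5801, -0.0331, 0.1844]
ee_rot: [-3.141, -0.002, 3.081]
force: [-2.7, -0.1, 2.0]
width: 0.0399
```

```bash
python3 -m inch '[[[0.0075,-0.0005,0,0,0,0]]]'
python3 -m inch '[[[0.005,-0.0005,0,0,0,0]]]'
python3 -m inch '[[[0.005,-0.0005,0,0,0,0]]]'; python3 -c "
from station import arm; print(arm.get_state()['moment'])"
```

```text
t: 15.8
eef_pos: [0.5807, -0.0332, 0.1842]
ee_rot: [-3.141, -0.004, 3.081]
force: [-10.9, 3.5, 8.3]
width: 0.04
t: 15.92
eef_pos: [0.581, -0.0333, 0.1841]
ee_rot: [-3.141, -0.006, 3.08]
force: [-12.8, 3.8, 8.4]
width: 0.0398
t: 16.05
eef_pos: [0.5813, -0.0334, 0.1839]
ee_rot: [-3.141, -0.008, 3.08]
force: [-16.0, 5.7, 10.4]
width: 0.0401
[1.97776486 5.60276382 0.03204048]
```

Bar contact came at 0.581, matching the prediction. I'll draw back and inspect from directly above.

```bash
python3 -m inch '[[[-0.04,0.0025,0,0,0,0],[-0.12,0.007,0,0,0,0],[-0.15,0.009,0.15,0,0,0],[-0.15,0.009,0.45,0,0,0],[-0.1,0,0.75,0,0,0],[0.15,0,0.85,0,0,0],[0.4,0,0.85,0,0,0],[0.6,0,0.85,0,0,0]]]'
python3 -m inch '[[[0.08,0.15,0,0,0,0],[0.08,0.15,0,0,0,0],[0.08,0.15,0,0,0,0]]]'
python3 - <<'E'
from h import *
c=cam("wrist");im=arm.grab_frame("wrist");np.save("pics/c9.npy",np.array([*c[:3]]));np.save("pics/T9.npy",c[3])
print(c[3][:3,3])
cv2.imwrite("pics/w9.png",im)
cv2.imwrite("pics/w9c.png",cv2.resize(im[0:240,130:390],None,fx=3,fy=2.5,interpolation=cv2.INTER_CUBIC))
E
```

```text
t: 17.05
eef_pos: [0.7055, -0.0332, 0.3552]
ee_rot: [3.141, 0.002, 3.081]
force: [-0.1, -0.5, 0.3]
width: 0.0402
t: 17.42
eef_pos: [0.7198, -0.0031, 0.3544]
ee_rot: [-3.141, -0.0, 3.082]
force: [0.5, -0.1, 0.4]
width: 0.04
[0.64102889 0.00158527 0.33465669]
```

View pics/w9.png

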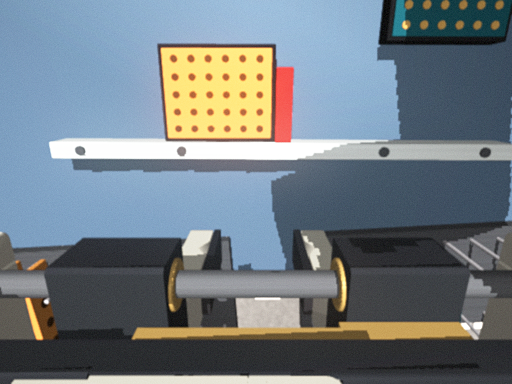

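View pics/w9c.png

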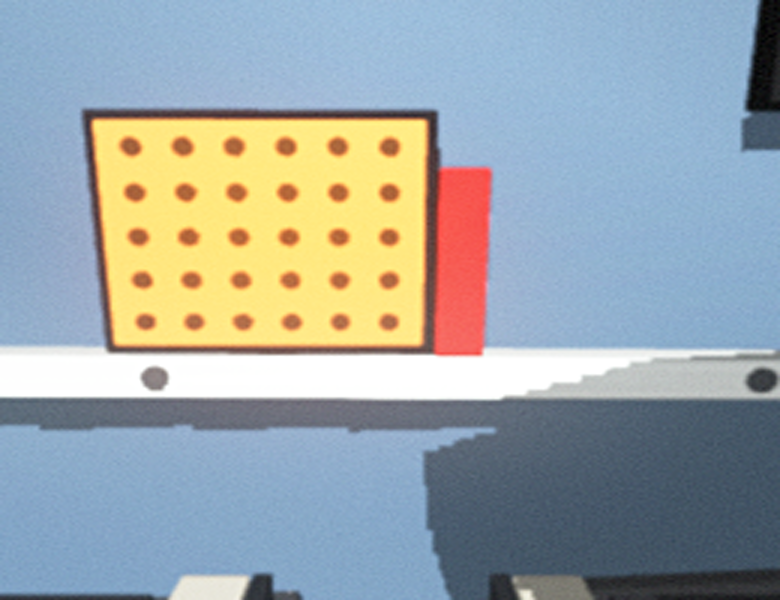

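Seen from above, gold sits square in the corner: its bar edge is at crop row 350, and its stop edge at column 435 meets the red. I'll quantify the gaps.

```bash
python3 - <<'E'
from h import *
f=np.load("pics/c9.npy");c=(*f,np.load("pics/T9.npy"))
im=cv2.imread("pics/w9.png").astype(float);hsv=cv2.cvtColor(im.astype(np.uint8),cv2.COLOR_BGR2HSV)
# columns of edges along rows (stop side)
A=[];B=[];G=[]
for r in range(78,134,6):
    row=im[r,262:304]; print(r,[tuple(int(v) for v in p) for p in row[6:20]])
E
```

```text
78 [(128, 233, 255), (127, 234, 255), (127, 238, 255), (89, 167, 248), (65, 89, 139), (65, 65, 94), (58, 62, 83), (43, 53, 108), (61, 69, 208), (74, 79, 250), (78, 86, 250), (78, 87, 249), (74, 83, 247), (79, 88, 249)]
84 [(127, 233, 255), (131, 236, 255), (123, 236, 255), (92, 167, 246), (66, 86, 133), (64, 68, 93), (56, 60, 88), (50, 60, 144), (69, 77, 240), (81, 87, 252), (82, 91, 251), (74, 86, 249), (85, 92, 250), (80, 88, 249)]
90 [(126, 232, 255), (130, 236, 255), (124, 234, 255), (91, 165, 246), (72, 88, 137), (64, 68, 99), (58, 63, 97), (52, 56, 148), (69, 80, 244), (78, 91, 252), (84, 92, 250), (80, 88, 249), (77, 85, 249), (82, 90, 249)]
96 [(128, 233, 255), (127, 236, 255), (122, 234, 255), (88, 158, 241), (67, 77, 128), (71, 72, 103), (62, 68, 99), (57, 63, 155), (67, 77, 243), (84, 96, 252), (85, 94, 250), (81, 92, 248), (80, 89, 248), (79, 89, 248)]
102 [(126, 232, 255), (127, 234, 255), (123, 230, 255), (90, 151, 240), (73, 83, 129), (63, 68, 98), (56, 63, 95), (62, 69, 160), (66, 77, 241), (82, 92, 251), (87, 95, 250), (83, 92, 249), (86, 95, 249), (81, 90, 248)]
108
[... 415 characters left out ...]
92, 247), (86, 95, 248)]
120 [(133, 233, 255), (137, 236, 255), (116, 207, 255), (88, 131, 202), (72, 80, 114), (74, 79, 102), (63, 70, 119), (67, 78, 199), (85, 96, 250), (95, 103, 251), (87, 97, 247), (95, 100, 248), (86, 93, 247), (93, 101, 248)]
126 [(136, 235, 255), (133, 235, 255), (120, 208, 255), (91, 130, 199), (73, 81, 110), (74, 78, 102), (76, 84, 147), (80, 87, 233), (96, 104, 251), (95, 102, 249), (94, 104, 248), (96, 102, 248), (91, 97, 247), (92, 99, 247)]
132 [(139, 236, 255), (134, 235, 255), (109, 183, 253), (87, 117, 164), (80, 82, 106), (78, 78, 98), (66, 75, 139), (89, 96, 240), (92, 98, 248), (97, 108, 248), (97, 105, 247), (95, 105, 246), (96, 106, 247), (93, 99, 245)]
```

```bash
python3 - <<'E'
from h import *
im=cv2.imread("pics/w9.png")
for x in range(170,275,20): print(x,[tuple(int(v) for v in p) for p in im[132:146,x]])
E
```

```text
170 [(133, 232, 255), (134, 233, 255), (134, 232, 255), (138, 235, 255), (136, 236, 255), (119, 209, 255), (85, 131, 202), (73, 78, 103), (96, 96, 106), (189, 192, 196), (252, 252, 251), (255, 255, 255), (255, 255, 255), (254, 255, 254)]
190 [(133, 233, 255), (136, 233, 255), (133, 232, 255), (135, 235, 255), (132, 233, 255), (119, 210, 255), (88, 136, 209), (71, 83, 113), (98, 103, 119), (176, 182, 188), (244, 245, 246), (255, 255, 255), (255, 255, 255), (255, 255, 255)]
210 [(110, 200, 255), (132, 232, 255), (137, 235, 255), (132, 232, 255), (136, 236, 255), (122, 214, 255), (91, 140, 213), (74, 84, 126), (85, 92, 118), (145, 151, 166), (241, 242, 243), (255, 255, 255), (255, 255, 255), (255, 255, 255)]
230 [(137, 235, 255), (135, 234, 255), (136, 233, 255), (137, 235, 255), (136, 235, 255), (117, 209, 255), (98, 142, 218), (79, 89, 127), (88, 91, 117), (143, 149, 163), (243, 246, 246), (255, 255, 255), (255, 255, 255), (255, 255, 255)]
250 [(138, 235, 255), (133, 231, 255), (138, 235, 255), (138, 235, 255), (131, 232, 255), (128, 217, 255), (95, 144, 218), (68, 80, 116), (89, 93, 116), (155, 160, 172), (248, 249, 249), (255, 255, 255), (255, 255, 255), (255, 255, 255)]
270 [(109, 183, 253), (114, 190, 255), (109, 184, 253), (111, 185, 254), (106, 179, 250), (102, 156, 230), (85, 110, 156), (76, 82, 106), (81, 81, 104), (135, 140, 152), (254, 255, 254), (255, 255, 255), (255, 255, 255), (255, 255, 255)]
```

```bash
python3 - <<'E'
from h import *
f=np.load("pics/c9.npy");c=(*f,np.load("pics/T9.npy"))
im=cv2.imread("pics/w9.png").astype(float)
def cross(v,lev):  # subpixel first crossing
    s=np.sign(v-lev); i=np.nonzero(np.diff(s))[0]; return [k+(lev-v[k])/(v[k+1]-v[k]) for k in i]
R,Rs,L,Lo=[],[],[],[]
for r in range(72,134,3):
    rd=im[r,:,2]; bl=im[r,:,0]; gr=im[r,:,1]
    a=cross(rd[262:290],175); R.append((262+a[0],r)); Rs.append((262+a[-1],r))
    a=cross(rd[150:175],175); L.append((150+a[-1],r))
    a=cross(bl[150:170],115); Lo.append((150+a[0],r))
f_,o=np.array([684,19.2]),None
ps=-0.0614;ex=np.array([np.cos(ps),np.sin(ps)]);ey=np.array([-ex[1],ex[0]])
def F(p,z):
    w=ray(np.array(p),z,c)[:,:2]*1000-f_; return np.c_[w@ex,w@ey]
for n,p,z in(("board right",R,.023),("stop edge",Rs,.03),("board left",L,.023),("left outer",Lo,.022)):
    q=F(p,z); k=np.polyfit(q[:,0],q[:,1],1); print(n,"y mean",q[:,1].mean().round(2),"slope rad",k[0].round(4))
N,No,B,Bb=[],[],[],[]
for x in range(172,268,4):
    gr=im[:,x,1];rd=im[:,x,2];bl=im[:,x,0]
    a=cross(rd[36:56],175);N.append((x,36+a[-1])); a=cross(bl[36:50],115);No.append((x,36+a[0]))
    a=cross(rd[134:146],175);B.append((x,134+a[0]));Bb.append((x,134+a[-1]))
for n,p,z in(("board near",N,.023),("near outer",No,.022),("board bar",B,.023),("bar edge",Bb,.03)):
    q=F(p,z); k=np.polyfit(q[:,1],q[:,0],1); print(n,"x mean",q[:,0].mean().round(2),"slope",k[0].round(4))
E
```

```text
board right y mean -6.09 slope rad 0.0039
stop edge y mean -3.02 slope rad -0.0056
board left y mean -108.48 slope rad -0.0946
left outer y mean -112.26 slope rad 0.0016
board near x mean -84.91 slope 0.001
near outer x mean -87.62 slope 0.0035
board bar x mean -1.12 slope -0.0003
bar edge x mean 0.5 slope 0.0036
```

The gaps are under 1 mm on both faces and the slopes are under 0.01 rad, so gold is flush and square. I'll draw the hand clear and check the rest.

```bash
python3 -m inch '[[[0,-0.2,0.15,0,0,0],[-0.1,-0.45,0.3,0,0,0],[-0.3,-0.7,0.4,0,0,0],[-0.55,-0.9,0.4,0,0,0],[-0.8,-1.0,0.4,0,0,0],[-0.9,-1.0,0.4,0,0,0],[-0.9,-1.0,0.4,0,0,0]]]'
python3 -m inch '[[[-0.2,-0.25,0,0,0,0],[-0.3,-0.5,0,0,0,0],[-0.3,-0.75,0,0,0,0],[-0.3,-0.9,0,0,0,0],[-0.3,-0.9,0,0,0,0],[-0.3,-0.9,0,0,0,0]]]'
python3 - <<'E'
from h import *
im=arm.grab_frame("top"); a=cv2.imread("pics/top0.png")
cv2.imwrite("pics/t10.png",cv2.resize(np.vstack([a[130:270,110:400],im[130:270,110:400]]),None,fx=2.1,fy=2.1))
c=cam("top")
for t in("gold","teal","loupe","jar","spool","tweezers","driver"):
    print(t,[(round(r["score"],2),[round(v) for v in r["box"]]) for r in arm.search_frame(t,"top")[:5]])
print(arm.get_state()["t"],arm.get_state()["force"])
E
```

```text
t: 18.35
eef_pos: [0.5381, -0.2041, 0.4361]
ee_rot: [3.142, 0.002, 3.08]
force: [0.4, -0.5, -0.6]
width: 0.04
t: 19.1
eef_pos: [0.4806, -0.383, 0.4343]
ee_rot: [3.141, -0.0, 3.081]
force: [0.1, -0.3, -0.5]
width: 0.0403
gold [(0.87, [249, 153, 282, 183]), (0.81, [246, 232, 281, 264]), (0.71, [186, 222, 223, 258])]
teal [(0.62, [195, 175, 223, 204])]
loupe [(0.55, [246, 207, 251, 218])]
jar [(0.57, [123, 180, 143, 192])]
spool []
tweezers [(0.58, [188, 148, 310, 171]), (0.47, [132, 212, 143, 239])]
driver [(0.63, [379, 215, 390, 250])]
19.5 [-0.35291979 -0.49003022 -0.94246654]
```

View pics/t10.png

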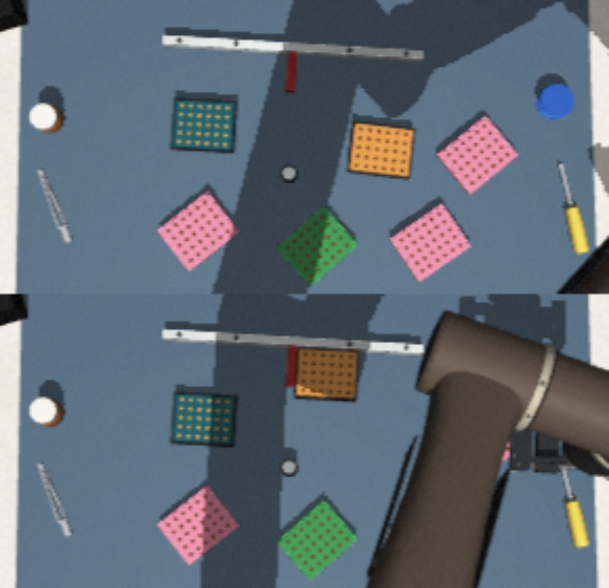

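Before and after views agree: teal, loupe, jar, tweezers, driver, green and left pink are unmoved, and gold is in the corner at (326,373). The spool and the right pinks are hidden by the arm now. In the earlier view t8 the spool and the upper right pink were in place. Handing in.

```bash
python3 -c "
from station import arm
print(arm.job_done())"
```

```text
the job is handed in; nothing more can be done
None
```

The gold cassette is in the fence's right corner, flush against both the long bar and the red centre stop. The job was handed in at about 19.5 s with the hand drawn clear.

**How it was done:** I pushed it to the bar with two fingers, slid it along the bar to the stop, then gave it a confirming push against the bar from the front. The wrist force readings stayed at about 20 N or less.

**Last checks:** The overhead wrist picture put both remaining gaps under about 1 mm and the angle to the fence within about 0.01 rad, which is the limit of what that picture can resolve. The top view showed teal, loupe, jar, tweezers and driver where they started.

**Not confirmed or in disagreement:**
- **Hidden by the arm:** the spool and the two right-hand pink look-alikes could not be seen in the final top picture. The spool and the upper pink were in place in an earlier one, but only a corner of the lower pink showed there. The detector did not find the spool at the end.
- **Stop contact point:** contact with the stop came about 4 mm later than my first fence estimate predicted. I put this down to error in that estimate, since the close-up showed gold touching the stop.
- **Board's left edge:** one automatic measurement of that edge gave an odd slope of -0.095 rad. I took it as noise because the outer edge beside it read 0.002 rad.

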